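# Put the clamp jaws back in their sloped holder

### The job

Put the two aluminium clamp jaws away in the sloped holder, one in each T-shaped recess, web upwards and with the tab in the narrow slot at the uphill end. Press each one fully home, so that its foot plate lies flush with the sloping deck, and let go. Leave everything else on the bench where it stands.

Things in the scene. Friction and masses are not known exactly. Their poses are not given: they have to be found in the camera images.
- jaw_a: one of two identical bare aluminium clamp jaws. Foot plate 62 (x) x 54 (y) x 12 mm; a tab 22 mm wide, 12 mm thick sticks out 20 mm from its +x end; on top an upright web to hold it by, 44 (x) x 18 (y) mm, 26 mm tall (top 38 mm above the underside). Origin: centre of the foot's underside, tab not counted; x to the tab, z up. Starts foot down on the bench, any heading. 0.18 kg
- jaw_b: one of two identical bare aluminium clamp jaws. Foot plate 62 (x) x 54 (y) x 12 mm; a tab 22 mm wide, 12 mm thick sticks out 20 mm from its +x end; on top an upright web to hold it by, 44 (x) x 18 (y) mm, 26 mm tall (top 38 mm above the underside). Origin: centre of the foot's underside, tab not counted; x to the tab, z up. Starts foot down on the bench, any heading. 0.18 kg
- jaw_a_tab (a point): middle of the end face of jaw_a's tab, 51 mm from its origin along x, 6 mm above the underside
- jaw_b_tab (a point): the same point on jaw_b
- recess_left: the left T-shaped recess (as the robot sees it) in the holder's white sloped deck, dark floor. Origin: centre of the floor of its main part; x points up the slope to the tab slot, z is the deck's normal, 30 degrees from vertical towards the robot. Main part 67 (x) x 59 (y) mm; slot 28 mm wide, running 22 mm further uphill; all 12 mm deep, as thick as a jaw's foot
- recess_right: the right T-shaped recess (as the robot sees it) in the holder's white sloped deck, dark floor. Origin: centre of the floor of its main part; x points up the slope to the tab slot, z is the deck's normal, 30 degrees from vertical towards the robot. Main part 67 (x) x 59 (y) mm; slot 28 mm wide, running 22 mm further uphill; all 12 mm deep, as thick as a jaw's foot
- holder: the fixed jaw holder, a grey stand with a white sloped deck; its low edge is nearest the robot (top 28 mm high), its high edge farthest (103 mm high). Origin: on the bench under its middle; x points from the low to the high edge. Deck 150 mm along the slope, 260 mm wide; recesses 124 mm apart
- weight: bystander: steel balance weight with a knob, 36 mm across, 46 mm tall; origin under its centre
- bar: bystander: flat white plastic test bar with wide ends, 120 x 22 x 5 mm, long along x; origin under its centre
- beaker: bystander: glass beaker, 66 mm across, 85 mm tall; origin under its centre
- bottle: bystander: clear bottle with a white cap, 60 mm across, 160 mm tall; origin under its centre
- driver: bystander: screwdriver lying along its x
- spanner: bystander: spanner lying along its x
Things that resemble listed ones, but are neither listed nor needed, are in the scene too. What is shaped like the jaw_a but yellow is not meant.

How it is judged:
By the outcome, as a careful person would: the job done as asked, in the order asked, and still so for the second after the job is handed in, with the robot touching nothing.
It also fails if it takes over 72 s, if anything falls off the work surface, if the arm or the gripper's body presses on something with over 40 N, if the wrist force passes 120 N, or if a joint passes its speed limit or range.

### The arm

A 6-joint arm with a two-finger parallel gripper is mounted at the origin on the work surface. World frame = base frame: x ahead of the robot, y to its left, z up, the work surface at z = 0. Lengths are in m, angles in rad, forces in N, time in s.
With the tool pointing down it reaches from about 0.3 to 0.775 m from the base axis. Payload 14.6 kg.
Tool frame: the origin (TCP) lies on the centre line of the jaws, within the pads' length; the fingertips stand 19 mm ahead of it and the grasp point (between the pads) is the TCP; y points along the fingers, x is the direction in which the jaws open and shut, and the axes are right-handed (so a half turn about y gives the same grasp; the last joint's range is limited). The gripper opens to 94 mm and grips with 3 to 60 N. Pads are 16 mm wide; open, the fingers measure 119 mm over their backs; the gripper's body (75 mm by 177 mm) begins 78 mm behind the grasp point.
Start: joints at [1.149, 0.3, 1.521, -0, 1.321, -0.067], TCP at [0.191, 0.516, 0.224] pointing down, gripper open.
Joint ranges: [-3.03, 3.03], [-0.79, 2.21], [0.23, 2.52], [-1.04, 4.18], [0, 3.07], [-2.55, 2.55]. Speed limits (rad/s): [2.22, 2.22, 2.57, 3.14, 3.14, 3.14].

### API

Orientations are given as [roll, pitch, yaw] about the fixed x, y, z axes, in that order (R = Rz(yaw) Ry(pitch) Rx(roll)).
In Python, from station import ctrl, optics gives the robot as it stands.
- The arm moves only by the tool jog_arm, never from a script. Its argument "targets" is a list of rows, each a list of 3 entries, a list of its own where there are three numbers: the finger opening in cm, from 0 to 9.4, then the shift along the tool's x, y, z in cm, then the turn about the tool's y in rad. A call has 1 to 10 rows; each row is the pose to reach, as a shift and turn from the pose commanded when the call began, along the tool's axes at that moment; what a row does not reach only later rows make up. A row lasts 1/10 s, in which the tool goes at most 50 mm and 8.59 degrees, less where a joint would pass 70% of its speed; a pose out of reach is approached as far as the arm can. A call with a gripper value outside its range is refused whole. The fingers move at their own pace and stop on an object; "grip_force" is the grip in N (left out, the last holds). Time passes only in rows, so rows that repeat a pose let the fingers close. It gives the time, the measured TCP pose, the force and the opening at its end, in the units of the state.
- ctrl.get_obs(): the state, without advancing time (a new reading comes with each control period).
- optics.camera(name): name is "scene" or "top"; returns a dict with "img" (384x512x3 uint8, red, green, blue), "range_z" (384x512 float32, m along the optical axis (not along the pixel's ray), 0 where there is no reading), "camera_matrix" (3x3 intrinsics, pixels), "world_to_cam" (4x4, takes a point from world to camera coordinates). Camera axes: x right, y up, looking along -z (the intrinsics and any distortion apply to the point x, -y, -z); pixel columns grow to the right and rows downward; lengths in m; the calibration is good to about 2 mm. A picture is of the moment at which its call begins.
- ctrl.hand_in(): hands the job in, once; it reports no verdict.
The state is a dict: "time_s": time; "qpos": joint angles; "joint_vel": joint speeds; "tau": joint torques, N m; "ee_pos": TCP position; "eef_rot": TCP orientation; "force": force on the tool from outside, world axes, zero at the start; "moment": the same for the moment, N m; "grip_width": finger opening in m.
Only numpy, scipy, OpenCV 4.12 (cv2) and the standard library are available. Lean on these libraries where they do the work, as an engineer would, in place of code of your own. Each camera call takes 0.05 s, during which the arm holds its last target. There are 200 camera calls.

## Working session

There is one attempt and no reset: what is moved stays moved. The work goes in short steps, Python scripts to look and compute and a tool call to move; the robot and the scene stay as the last step left them, time stands still between calls to the robot, and variables do not carry over. Pictures are saved under pics/ and viewed, about 8 in all and at most 12, crops included, and the job is handed in when it is done.

Besides the shell and the picture viewer there is one more tool, called after ">>>" as a command line: name --argument value ..., lists and objects as JSON in quotes. jog_arm: Moves the arm, as the interface text tells. Its arguments: {"type":"object","properties":{"targets":{"type":"array","items":{"type":"array"}},"grip_force":{"type":"number"}},"required":["targets"]}

```bash
ls; mkdir -p pics
python3 - <<'E'
from station import ctrl, optics
import cv2,numpy as np
print(ctrl.get_obs())
for n in("scene","top"):
    c=optics.camera(n); cv2.imwrite(f"pics/{n}0.png",c["img"][:,:,::-1]); np.savez(f"{n}0.npz",**c)
    print(n,c["camera_matrix"],c["world_to_cam"], c.keys())
a=[cv2.imread(f"pics/{n}0.png") for n in("scene","top")]
E
```

```text
pics
{'time_s': 0.0, 'qpos': array([ 1.14938967e+00,  3.00509182e-01,  1.52160383e+00,  4.17413052e-05,
        1.32069118e+00, -6.66227353e-02]), 'joint_vel': array([-6.88132209e-04,  2.63844246e-03, -9.11790250e-05,  1.85780626e-04,
       -1.52870521e-03,  3.17251291e-04]), 'tau': array([ 2.34013634e-03, -5.31807876e+01, -3.52752793e+01,  7.09980517e-02,
        2.41208839e-02, -1.26974728e-04]), 'ee_pos': array([0.19096678, 0.51551885, 0.22385581]), 'eef_rot': array([-1.57067533e+00,  1.20615477e-03,  1.21600212e+00]), 'force': array([0.22069374, 0.22498441, 0.5858302 ]), 'moment': array([-0.02557672,  0.00119887,  0.0088923 ]), 'grip_width': 0.09395033313182717}
scene [[382.66066863   0.         260.93524858]
 [  0.         382.66066863 197.54475338]
 [  0.           0.           1.        ]] [[-0.41917351  0.90775135  0.01676458  0.22107424]
 [-0.72558756 -0.34604028  0.59479309  0.36293839]
 [ 0.54572545  0.23715734  0.80370401 -1.54244826]
 [ 0.          0.          0.          1.        ]] dict_keys(['img', 'range_z', 'camera_matrix', 'world_to_cam'])
top [[443.83284143   0.         264.27487958]
 [  0.         443.83284143 190.22421412]
 [  0.           0.           1.        ]] [[-0.0166511  -0.9998      0.01107678  0.00420874]
 [ 0.99757028 -0.01586239  0.06783751 -0.55736551]
 [-0.06764824  0.01217944  0.99763489 -1.55020356]
 [ 0.          0.          0.          1.        ]] dict_keys(['img', 'range_z', 'camera_matrix', 'world_to_cam'])
```

View pics/top0.png

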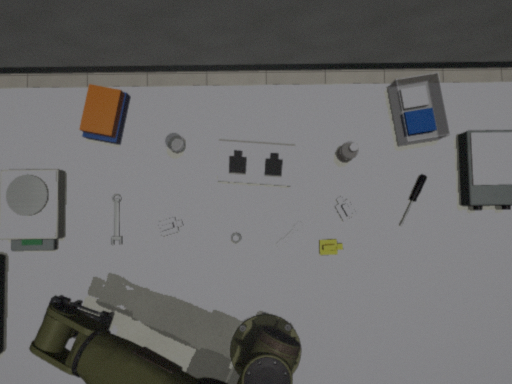

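View pics/scene0.png

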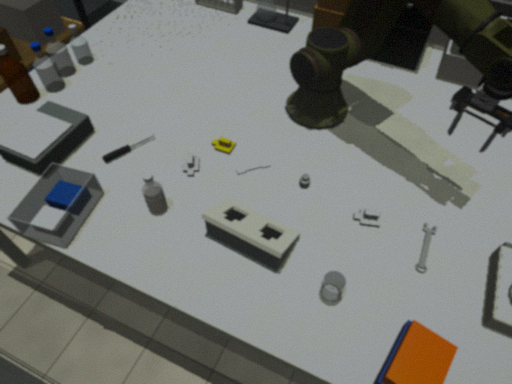

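Top view: bare jaws at about (170,226) and (345,208), a yellow decoy at (329,246), recesses at (237,163) and (274,166). The scene view shows the jaws at (367,217) and (191,164), and the recesses at (235,213) and (270,232).

```bash
cat > h.py <<'E'
import numpy as np,cv2
def cloud(c):
    K=c["camera_matrix"];v,u=np.mgrid[:384,:512];d=c["range_z"].astype(float)
    p=np.stack([(u-K[0,2])/K[0,0]*d,-(v-K[1,2])/K[1,1]*d,-d],-1)
    T=np.linalg.inv(c["world_to_cam"]); return p@T[:3,:3].T+T[:3,3]
def proj(c,P):
    p=np.asarray(P)@c["world_to_cam"][:3,:3].T+c["world_to_cam"][:3,3];K=c["camera_matrix"]
    return np.stack([K[0,0]*p[...,0]/-p[...,2]+K[0,2],-K[1,1]*p[...,1]/-p[...,2]+K[1,2]],-1)
E
python3 - <<'E'
from h import *
np.set_printoptions(precision=4,suppress=True)
R={"top":{"L":(170,226),"R":(345,208),"H":(256,163)},"scene":{"L":(367,217),"R":(191,164),"H":(252,225)}}
rows=[]
for n in R:
    c=dict(np.load(n+"0.npz"));W=cloud(c)
    im=[]
    for k,(u,v) in R[n].items():
        r=24 if k!="H" else 46
        s=np.s_[v-r:v+r,u-r:u+r];w=W[s].reshape(-1,3);ok=c["range_z"][s].ravel()>0
        z=w[ok,2]
        print(n,k,ok.mean(),"zpct",np.percentile(z,[2,20,50,80,95,99]))
        b=w[ok&(abs(w[:,2]-0)<.006)] ; print(" bench med",np.median(b[:,2]),b[:,2].std())
        t=w[ok&(w[:,2]>.03)&(w[:,2]<.045)]; print(" top",len(t),t.mean(0)if len(t) else"", " foot",(w[ok&(w[:,2]>.007)&(w[:,2]<.02)]).mean(0))
        im.append(cv2.resize(c["img"][s][:,:,::-1],(260,260),interpolation=cv2.INTER_CUBIC))
    rows.append(np.hstack(im))
cv2.imwrite("pics/crop.png",np.vstack(rows))
E
```

```text
top L 0.9973958333333334 zpct [-0.0072 -0.0027  0.0005  0.005   0.0156  0.0391]
 bench med -0.00027914825563823964 0.0028767487843770266
 top 68 [0.4348 0.3367 0.0373]  foot [0.4362 0.329  0.0115]
top R 0.9952256944444444 zpct [-0.0079 -0.0033  0.      0.0047  0.014   0.039 ]
 bench med -0.0004841827685361233 0.0029654041438819216
 top 71 [ 0.4835 -0.2912  0.0371]  foot [ 0.4892 -0.2864  0.0111]
top H 0.9955103969754253 zpct [-0.007  -0.002   0.0029  0.0602  0.0949  0.1027]
 bench med -0.00022404470622183759 0.0028688279903529876
 top 761 [0.6061 0.0267 0.0379]  foot [0.6524 0.0422 0.0083]
scene L 0.9982638888888888 zpct [-0.0036 -0.0012  0.0008  0.0036  0.0226  0.0392]
 bench med 0.0003370293822728687 0.0019898151762825795
 top 93 [0.4371 0.3362 0.0371]  foot [0.4473 0.3281 0.0126]
scene R 0.9982638888888888 zpct [-0.0043 -0.0014  0.0005  0.003   0.0139  0.0382]
 bench med 8.508550518071534e-05 0.002071376969199293
 top 60 [ 0.4853 -0.291   0.0372]  foot [ 0.4814 -0.2844  0.0119]
scene H 0.9956285444234405 zpct [-0.0034 -0.0004  0.0031  0.0655  0.0969  0.1024]
 bench med 0.00027557415762724524 0.002129926093357248
 top 795 [0.6293 0.0283 0.038 ]  foot [0.7147 0.0362 0.0117]
```

View pics/crop.png

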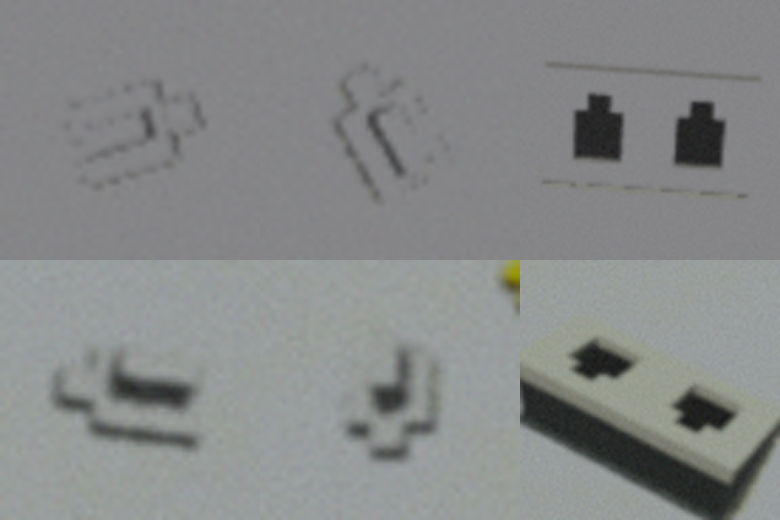

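```bash
cat > fit.py <<'E'
from h import *
from scipy.optimize import least_squares
def box(p,c,h):
    q=abs(p-c)-h
    return np.linalg.norm(np.maximum(q,0),axis=-1)+np.minimum(q.max(-1),0)
def loc(p,x,y,a):
    d=p-[x,y,0];c,s=np.cos(a),np.sin(a)
    return np.stack([d[...,0]*c+d[...,1]*s,-d[...,0]*s+d[...,1]*c,d[...,2]],-1)
def B(x0,x1,y,z1,z0=-.05): return np.array([(x0+x1)/2,0,(z0+z1)/2]),np.array([(x1-x0)/2,y/2,(z1-z0)/2])
JB=[B(-.031,.031,.054,.012),B(.03,.051,.022,.012),B(-.022,.022,.018,.038)]
def jaw_sdf(p,q): 
    l=loc(p,*q); return np.minimum.reduce([l[...,2]]+[box(l,*b) for b in JB])
C30,S30=np.cos(np.pi/6),np.sin(np.pi/6)
def deck(p,x,y,a):
    l=loc(p,x,y,a)-[0,0,.0655]
    return np.stack([l[...,0]*C30+l[...,2]*S30,l[...,1],-l[...,0]*S30+l[...,2]*C30],-1)
def hold_sdf(p,q):
    d=deck(p,*q[:3]);d=d-[0,0,q[4]]
    f=box(d,*B(-.075,.075,.26,0,-.2))
    for s in(-.062,.062):
        e=d-[q[3],s,0]
        f=np.maximum(f,-np.minimum(box(e,*B(-.0335,.0335,.059,.05,-.012)),box(e,*B(.03,.0555,.028,.05,-.012))))
    return f
def run(f,w,q0,s=.004):
    q=np.array(q0,float)
    r=least_squares(lambda q:f(w,q)/s,q,loss="soft_l1",diff_step=1e-4,x_scale=[.01,.01,.1]+[.01]*(len(q)-3))
    cov=np.linalg.inv(r.jac.T@r.jac); return r.x,np.sqrt(np.diag(cov)),np.median(abs(f(w,r.x)))
E
python3 - <<'E'
from fit import *
np.set_printoptions(precision=4,suppress=True)
J={"L":(.436,.333,-1.3),"R":(.484,-.29,.43)}
for n in("top","scene"):
    c=dict(np.load(n+"0.npz"));W=cloud(c);ok=c["range_z"]>0
    for k,q in J.items():
        w=W[ok&(np.hypot(W[...,0]-q[0],W[...,1]-q[1])<.08)]
        for a in(0,np.pi): print(n,k,*run(jaw_sdf,w,(q[0],q[1],q[2]+a)))
    q=(.63,.03,-.06,-.01,0)
    for _ in range(2):
        d=deck(W,*q[:3]);w=W[ok&(abs(d[...,0])<.085)&(abs(d[...,1])<.14)&(d[...,2]>-.022)&(d[...,2]<.02)]
        q,e,m=run(hold_sdf,w,q)
    print(n,"hold",len(w),q,e,m)
E
```

```text
top L [ 0.4349  0.3374 -1.3169] [0.0007 0.0007 0.0269] 0.002295469984817
top L [0.4358 0.3324 1.8971] [0.0006 0.0006 0.0243] 0.0024015347379895855
top R [ 0.4844 -0.2916  0.4659] [0.0007 0.0006 0.0251] 0.00238058263021855
top R [ 0.4874 -0.2904  3.6243] [0.0006 0.0006 0.0236] 0.002466877827587588
top hold 3133 [ 0.6466  0.0253 -0.0843 -0.0108  0.0003] [0.0004 0.0004 0.0022 0.0006 0.0002] 0.0018998933452257644
scene L [ 0.4348  0.3358 -1.2903] [0.0004 0.0007 0.0182] 0.0013281889819326542
scene L [0.4363 0.3312 1.8688] [0.0004 0.0006 0.0202] 0.001431595644396974
scene R [ 0.4827 -0.2931  0.478 ] [0.0006 0.0007 0.0258] 0.0013403170064739678
scene R [ 0.4844 -0.2927  3.5721] [0.0006 0.0007 0.0294] 0.0014372010134671986
scene hold 2738 [ 0.646   0.0236 -0.0854 -0.0106  0.0005] [0.0002 0.0004 0.0019 0.0004 0.0001] 0.0007609281173061721
```

```bash
cat > go.py <<'E'
import sys,numpy as np
from station import ctrl
def st():
    o=ctrl.get_obs();return o,np.array(o["ee_pos"]),o["eef_rot"][2]
def go(x,y,z,psi):
    o,p,a=st();d=np.array([x,y,z])-p;c,s=np.cos(a),np.sin(a)
    t=-((psi-a+np.pi)%(2*np.pi)-np.pi)
    print("shift cm",np.round([100*(c*d[0]+s*d[1]),-100*d[2],100*(-s*d[0]+c*d[1])],2),"turn",round(t,3),"t",o["time_s"],"F",np.round(o["force"],1),"g",round(o["grip_width"],4),"pos",np.round(p,4),"rot",np.round(o["eef_rot"],3))
if __name__=="__main__": go(*map(float,sys.argv[1:5]))
E
python3 go.py .4349 .3366 .12 .271
```

```text
shift cm [ -8.31  10.4  -29.09] turn 0.945 t 0.1 F [-0.8 -1.2  0.2] g 0.0942 pos [0.191  0.5155 0.224 ] rot [-1.571e+00  1.000e-03  1.216e+00]
```

>>> jog_arm --targets '[[5, [-8.3, 10.4, -29.1], 0.945], [5, [-8.3, 10.4, -29.1], 0.945], [5, [-8.3, 10.4, -29.1], 0.945], [5, [-8.3, 10.4, -29.1], 0.945], [5, [-8.3, 10.4, -29.1], 0.945], [5, [-8.3, 10.4, -29.1], 0.945], [5, [-8.3, 10.4, -29.1], 0.945], [5, [-8.3, 10.4, -29.1], 0.945], [5, [-8.3, 10.4, -29.1], 0.945], [5, [-8.3, 10.4, -29.1], 0.945]]' --grip_force 20

```text
time_s: 1.1
ee_pos: [0.4344, 0.3377, 0.1209]
eef_rot: [-1.571, -0.0, 0.273]
force: [-1.1, -1.3, 0.4]
grip_width: 0.05
```

```bash
python3 go.py .4349 .3366 .039 .271
```

```text
shift cm [ 0.02  8.19 -0.12] turn 0.002 t 1.1 F [-1.1 -1.3  0.4] g 0.05 pos [0.4344 0.3377 0.1209] rot [-1.571 -0.     0.273]
```

>>> jog_arm --targets '[[5, [0, 4, 0], 0], [5, [0, 7, 0], 0], [5, [0, 8.1, 0], 0], [5, [0, 8.1, 0], 0], [1, [0, 8.1, 0], 0], [1, [0, 8.1, 0], 0], [1, [0, 8.1, 0], 0], [1, [0, 8.1, 0], 0], [1, [0, 8.1, 0], 0]]' --grip_force 20

```text
time_s: 2.0
ee_pos: [0.4353, 0.3369, 0.04]
eef_rot: [-1.571, -0.001, 0.271]
force: [-0.3, 0.2, 4.1]
grip_width: 0.018
```

```bash
python3 go.py .4349 .3366 .17 .271
python3 - <<'E'
from fit import *
x,y,a,s0=.6463,.0245,-.085,-.0107
c,s=np.cos(a),np.sin(a)
# point pivot (web mid-height h above underside) for underside at depth w (deck normal), slope u, lateral v
def P(u,v,w):
    lx=u*C30-w*S30; lz=u*S30+w*C30+.0655
    return np.round([x+lx*c-v*s,y+lx*s+v*c,lz],4)
for n,v in(("mid",0),("left",.062),("right",-.062)):
    print(n,"pivot(h=29) on deck",P(s0,v,.029),"+15mm",P(s0,v,.044),"home",P(s0,v,.017))
E
```

```text
shift cm [ -0.05 -13.    -0.02] turn -0.0 t 2.0 F [-0.3  0.2  4.1] g 0.018 pos [0.4353 0.3369 0.04  ] rot [-1.571e+00 -1.000e-03  2.710e-01]
mid pivot(h=29) on deck [0.6226 0.0265 0.0853] +15mm [0.6151 0.0272 0.0983] home [0.6286 0.026  0.0749]
left pivot(h=29) on deck [0.6279 0.0883 0.0853] +15mm [0.6204 0.0889 0.0983] home [0.6339 0.0878 0.0749]
right pivot(h=29) on deck [ 0.6174 -0.0353  0.0853] +15mm [ 0.6099 -0.0346  0.0983] home [ 0.6233 -0.0358  0.0749]
```

>>> jog_arm --targets '[[1, [0, -4, 0], 0], [1, [0, -9, 0], 0], [1, [9.74, -13, -34.9], -1.215], [1, [9.74, -13, -34.9], -1.215], [1, [9.74, -13, -34.9], -1.215], [1, [9.74, -13, -34.9], -1.215], [1, [9.74, -13, -34.9], -1.215], [1, [9.74, -13, -34.9], -1.215], [1, [9.74, -13, -34.9], -1.215], [1, [9.74, -13, -34.9], -1.215]]'

```text
time_s: 3.0
ee_pos: [0.6232, 0.0239, 0.1696]
eef_rot: [-1.571, 0.0, 1.409]
force: [1.3, 0.4, -2.1]
grip_width: 0.018
```

```bash
python3 go.py .6226 .0265 .125 1.486
```

```text
shift cm [0.24 4.46 0.1 ] turn -0.077 t 3.0 F [ 1.3  0.4 -2.1] g 0.018 pos [0.6232 0.0239 0.1696] rot [-1.571  0.     1.409]
```

>>> jog_arm --targets '[[1, [0, 2, 0], -0.02], [1, [0, 4, 0], -0.02], [1, [0, 4, 0], -0.02], [1, [0, 4, 0], -0.02]]'

```text
time_s: 3.4
ee_pos: [0.6224, 0.0267, 0.1298]
eef_rot: [-1.57, 0.0, 1.424]
force: [0.6, 0.9, -1.8]
grip_width: 0.018
```

```bash
python3 go.py .6226 .0265 .096 1.486
```

```text
shift cm [-0.02  3.38 -0.03] turn -0.062 t 3.4 F [ 0.6  0.9 -1.8] g 0.018 pos [0.6224 0.0267 0.1298] rot [-1.57   0.     1.424]
```

>>> jog_arm --targets '[[1, [0, 0.5, 0], -0.062], [1, [0, 0.9, 0], -0.062], [1, [0, 1.2, 0], -0.062], [1, [0, 1.5, 0], -0.062], [1, [0, 1.8, 0], -0.062], [1, [0, 2.1, 0], -0.062], [1, [0, 2.4, 0], -0.062]]'

```text
time_s: 4.1
ee_pos: [0.6221, 0.027, 0.1062]
eef_rot: [-1.57, -0.0, 1.485]
force: [-6.6, 1.1, 4.1]
grip_width: 0.0178
```

```bash
python3 go.py .6226 .0265 .096 1.486
```

```text
shift cm [-0.04  1.02 -0.05] turn -0.001 t 4.1 F [-6.6  1.1  4.1] g 0.0178 pos [0.6221 0.027  0.1062] rot [-1.57  -0.     1.485]
```

Forces are as expected for a pivoting jaw; continue.

>>> jog_arm --targets '[[1, [0, 0.3, 0], 0], [1, [0, 0.5, 0], 0], [1, [0, 0.7, 0], 0], [1, [0, 0.9, 0], 0], [1, [0, 1.0, 0], 0], [1, [0, 1.0, 0], 0]]'

```text
time_s: 4.7
ee_pos: [0.6224, 0.0268, 0.0958]
eef_rot: [-1.571, -0.0, 1.486]
force: [-3.9, 3.0, 2.3]
grip_width: 0.0179
```

```bash
python3 go.py .6226 .0265 .096 1.486
python3 - <<'E'
from station import optics
import cv2,numpy as np
c=optics.camera("scene");np.savez("s1.npz",**c)
cv2.imwrite("pics/s1.png",cv2.resize(c["img"][140:280,160:340,::-1],(720,560),interpolation=cv2.INTER_CUBIC))
E
```

```text
shift cm [-0.03 -0.02 -0.02] turn -0.0 t 4.7 F [-3.9  3.   2.3] g 0.0179 pos [0.6224 0.0268 0.0958] rot [-1.571 -0.     1.486]
```

View pics/s1.png

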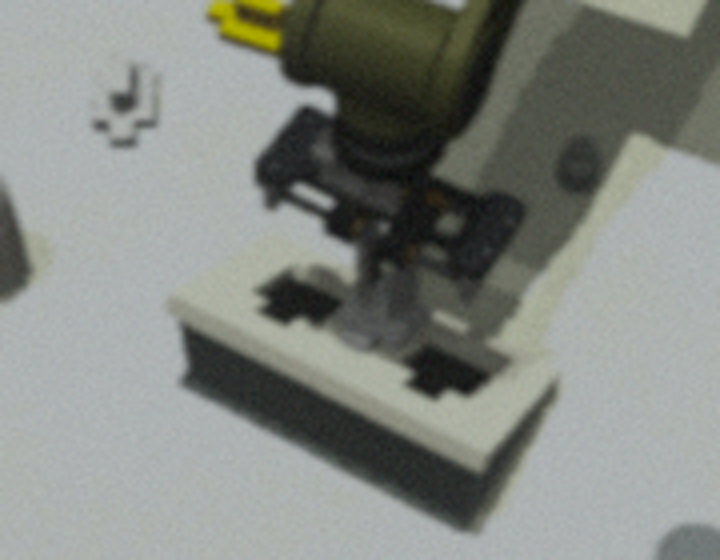

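The jaw sits on the deck between the two recesses (about (375,310) in the crop), tab uphill and tilted. I'll press a little further to make sure it's flush, then measure.

>>> jog_arm --targets '[[1, [0, 0.1, 0], 0], [1, [0, 0.2, 0], 0], [1, [0, 0.2, 0], 0]]'

```text
time_s: 5.05
ee_pos: [0.6225, 0.0267, 0.0935]
eef_rot: [-1.571, -0.0, 1.486]
force: [-3.2, 3.2, 3.3]
grip_width: 0.018
```

```bash
python3 go.py .6226 .0265 .096 1.486
cat > seen.py <<'E'
from fit import *
from station import optics
Q=(.6463,.0245,-.085)
def pts(n="scene",N=4):
    cs=[optics.camera(n) for _ in range(N)]
    c=dict(cs[0]);c["range_z"]=np.median([k["range_z"] for k in cs],0)
    return c,deck(cloud(c),*Q)
E
python3 - <<'E'
from seen import *
np.set_printoptions(precision=4,suppress=True,linewidth=150)
c,d=pts()
# tab + foot points uphill of the web
m=(abs(d[...,1])<.03)&(d[...,0]>.005)&(d[...,0]<.07)
for lo in np.arange(.0,.06,.006):
    k=m&(d[...,0]>=lo)&(d[...,0]<lo+.006)
    print(round(lo,3),np.sort(d[k][:,2]*1000).round(0), )
    kk=k&(d[...,2]>.006); print("   y range",d[kk][:,1].round(3).tolist() and (d[kk][:,1].min().round(4),d[kk][:,1].max().round(4)))
E
```

```text
shift cm [-0.02 -0.25 -0.01] turn -0.0 t 5.05 F [-3.2  3.2  3.3] g 0.018 pos [0.6225 0.0267 0.0935] rot [-1.571 -0.     1.486]
0.0 [ 13.  13.  37.  44. 541. 541. 542. 542. 543. 544. 545. 546. 547. 547. 548. 548. 549. 552. 553. 553. 553. 553. 554. 554. 555. 556. 556. 557. 557.
 558.]
   y range (np.float64(-0.029), np.float64(0.0297))
0.006 [ -0.  -0.   1.   1.   1.   3.   3.   3.   3.   4.   6.   6.   6.   6.   7.   7.   7.   7.   8.   8.   8.   9.  10.  10.  11.  12.  12.  12.  12.
  12.  12.  12.  12.  12.  12.  12.  13.  13.  13.  13.  13.  13.  14.  40.  40.  41.  42.  43.  43.  44.  45.  45.  47.  47.  47.  48.  48.  49.
  49.  51.  51.  51.  55.  57.  59.  61.  64.  65.  66.  69.  73. 526. 528. 529. 530. 530. 530. 531. 532. 532. 532. 533. 533. 533. 534. 534. 534.
 534. 535. 535. 535. 535. 536. 536. 536. 536. 536. 536. 537. 537. 537. 537. 538. 538. 538. 538. 538. 538. 538. 539. 539. 539. 539. 539. 539. 539.
 540. 540. 540. 540. 540. 540. 540. 540. 541. 541. 541. 541. 541. 541. 542. 542. 542. 542. 542. 542. 542. 542. 543. 543. 543. 543. 543. 543. 543.
 544. 544. 544. 544. 544. 54
[... 10835 characters left out ...]
  452.  452.  452.  452.  452.  453.  453.  453.  453.  453.  453.  453.
  453.  454.  454.  454.  454.  454.  454.  454.  454.  455.  455.  455.  455.  455.  455.  455.  455.  455.  455.  456.  456.  456.  456.  456.
  456.  456.  456.  456.  457.  457.  457.  457.  457.  457.  457.  457.  457.  457.  458.  458.  458.  458.  458.  458.  458.  458.  458.  458.
  459.  459.  459.  459.  459.  459.  459.  459.  459.  460.  460.  460.  460.  460.  460.  460.  460.  461.  461.  461.  461.  461.  461.  461.
  461.  462.  462.  462.  462.  462.  462.  463.  463.  463.  463.  464.  464.  464.  464.  465.  465.  465.  466.  466.  466.  467.  467.]
   y range (np.float64(-0.0299), np.float64(0.0299))
```

```bash
cat >> seen.py <<'E'
FB=[B(-.031,.031,.054,.012),B(.03,.051,.022,.012)]
def fsdf(p,q):   # q=u,v,yaw,w in deck frame, foot only
    l=loc(p,*q[:3])-[0,0,q[3]]; return np.minimum.reduce([p[...,2]]+[box(l,*b) for b in FB])
def onDeck(c,d,v0=0.,wmax=.017,hw=.031,u0=-.012):
    w=d[(c["range_z"]>0)&(abs(d[...,1]-v0)<hw)&(abs(d[...,0])<.07)&(d[...,2]<wmax)&(d[...,2]>-.004)]
    r=run(fsdf,w,(u0,v0,0,0),.003); return len(w),r
E
python3 - <<'E'
from seen import *
np.set_printoptions(precision=4,suppress=True)
for n in("scene","top"):
    c,d=pts(n,3); print(n,*onDeck(c,d))
from station import ctrl
o=ctrl.get_obs();print("tcp in deck",deck(np.array(o["ee_pos"]),*Q))
E
```

```text
scene 433 (array([-0.0189, -0.0009, -0.0079,  0.0008]), array([0.0004, 0.0005, 0.0162, 0.0003]), np.float64(0.0005935004644899294))Traceback (most recent call last):
  File "<stdin>", line 4, in <module>
  File "seen.py", line 13, in onDeck
    r=run(fsdf,w,(u0,v0,0,0),.003); return len(w),r
  File "fit.py", line 27, in run
    cov=np.linalg.inv(r.jac.T@r.jac); return r.x,np.sqrt(np.diag(cov)),np.median(abs(f(w,r.x)))
    ainv = _umath_linalg.inv(a, signature=signature)
    raise LinAlgError("Singular matrix")
numpy.linalg.LinAlgError: Singular matrix
```

>>> jog_arm --targets '[[1, [0, -0.6, 0.35], 0], [1, [0, -1.3, 0.75], 0], [1, [2, -1.5, 0.5], 0], [1, [4, -1.6, 0.3], 0], [1, [6.2, -1.7, 0.06], 0], [1, [6.2, -1.7, 0.06], 0], [1, [6.2, -1.2, -0.2], 0], [1, [6.2, -0.66, -0.54], 0], [1, [6.2, -0.66, -0.54], 0]]'

```text
time_s: 6.45
ee_pos: [0.6329, 0.087, 0.0989]
eef_rot: [-1.569, 0.0, 1.485]
force: [0.0, -0.6, -1.9]
grip_width: 0.0181
```

Run:
```python
from seen import *
np.set_printoptions(precision=4,suppress=True)
from station import ctrl
o=ctrl.get_obs();print("tcp in deck",deck(np.array(o["ee_pos"]),*Q),o["force"],o["eef_rot"])
c,d=pts("scene",4)
f=d[(c["range_z"]>0)&(abs(d[...,1]-.062)<.04)&(d[...,2]>.0105)&(d[...,2]<.02)&(abs(d[...,0])<.06)]
print(len(f),"foot top range",f.min(0),f.max(0))
# top-plane fit w=a+b u
print(np.polyfit(f[:,0],f[:,2],1))
def g(p,q): 
    l=loc(p,*q[:3])-[0,0,q[3]]; return np.minimum.reduce([box(l,*b) for b in [B(-.031,.031,.054,.012,0),B(.03,.051,.022,.012,0)]])
w=d[(c["range_z"]>0)&(abs(d[...,1]-.062)<.035)&(d[...,2]>.006)&(d[...,2]<.019)&(abs(d[...,0])<.06)]
print(run(g,w,(-.0107,.062,0,.003),.002))
cv2.imwrite("pics/s2.png",cv2.resize(c["img"][150:270,180:340,::-1],(720,540),interpolation=cv2.INTER_CUBIC))
```

```text
tcp in deck [0.0005 0.0611 0.0383] [ 0.0054 -0.5989 -1.907 ] [-1.5693  0.0004  1.4849]
163 foot top range [-0.0401  0.0339  0.0106] [0.0406 0.0878 0.0197]
[-0.0188  0.015 ]
(array([-0.0113,  0.0604, -0.0039,  0.0033]), array([0.0003, 0.0006, 0.0145, 0.0002]), np.float64(0.00038670625394400786))
```

View pics/s2.png

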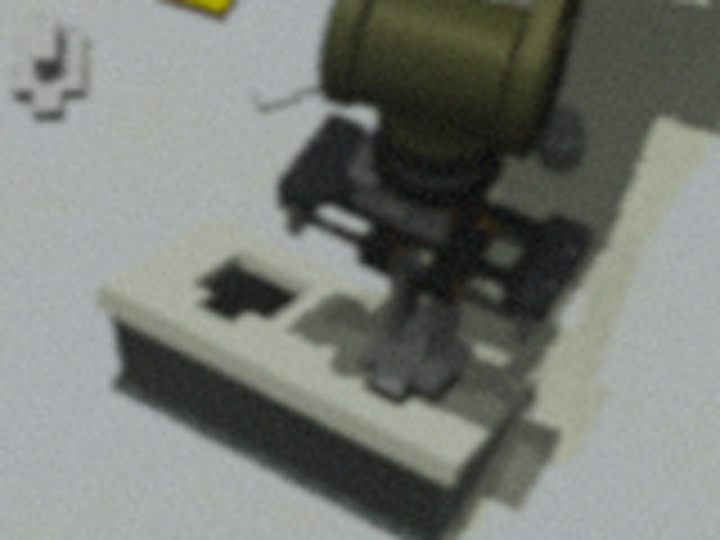

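The jaw sits over the left recess, foot at about (415,365) in the crop, 3 mm above the deck and within 1 mm of the target. Inserting now.

>>> jog_arm --targets '[[1, [0.06, -0.03, -0.04], 0], [1, [0.06, 0.14, -0.14], 0], [1, [0.06, 0.32, -0.24], 0], [1, [0.06, 0.49, -0.34], 0], [1, [0.06, 0.66, -0.44], 0], [1, [0.06, 0.84, -0.54], 0], [1, [0.06, 0.84, -0.54], 0]]'

```text
time_s: 7.35
ee_pos: [0.6384, 0.0881, 0.0913]
eef_rot: [-1.57, 0.0, 1.486]
force: [0.0, 0.3, -1.8]
grip_width: 0.0179
```

```bash
cat > chk.py <<'E'
from seen import *
from station import ctrl
import sys
np.set_printoptions(precision=4,suppress=True)
v0=float(sys.argv[1])
o=ctrl.get_obs();print("tcp in deck",deck(np.array(o["ee_pos"]),*Q),o["force"],o["time_s"],o["grip_width"])
for n in sys.argv[2:]:
    c,d=pts(n,4)
    w=d[(c["range_z"]>0)&(abs(d[...,1]-v0)<.027)&(d[...,2]>-.02)&(d[...,2]<.012)&(d[...,0]<.04)&(d[...,0]>-.045)]
    k=(w[:,0]<-.0107+.031)|(abs(w[:,1]-v0)<.011); f=w[k]
    print(n,len(f),"w pct",np.percentile(f[:,2],[5,25,50,75,95]))
    for a,b,l in((.022,.038,"tab"),(.010,.02,"foot up"),(-.044,-.03,"foot down")):
        g=f[(f[:,0]>a)&(f[:,0]<b)];print("  ",l,len(g),np.median(g[:,2]) if len(g) else "")
E
python3 chk.py .062 scene
```

```text
tcp in deck [0.0014 0.0627 0.0289] [ 0.0309  0.2661 -1.8436] 7.35 0.017886536250772873
scene 170 w pct [-0.0024  0.0046  0.0054  0.006   0.0074]
   tab 26 0.005244288804334756
   foot up 50 0.005578182881729912
   foot down 12 0.005659375444603896
```

>>> jog_arm --targets '[[1, [0, 0.17, -0.1], 0], [1, [0, 0.35, -0.2], 0], [1, [0, 0.48, -0.28], 0], [1, [0, 0.56, -0.32], 0], [1, [0, 0.61, -0.35], 0], [1, [0, 0.61, -0.35], 0]]'

```text
time_s: 8.15
ee_pos: [0.6412, 0.0879, 0.0868]
eef_rot: [-1.569, 0.0, 1.486]
force: [-14.5, -1.4, 15.4]
grip_width: 0.0173
```

```bash
python3 chk.py .062 scene
```

```text
tcp in deck [0.0016 0.0627 0.0237] [-14.4531  -1.3882  15.4004] 8.15 0.017336380511953516
scene 170 w pct [-0.0025  0.0001  0.0005  0.0012  0.0087]
   tab 22 0.0003544663711142421
   foot up 53 0.000622289829268481
   foot down 11 0.0002501803959655616
```

>>> jog_arm --targets '[[4, [0, 0, 0], 0], [4, [0, 0, 0], 0], [4, [0, -0.2, 0], 0], [4, [0, -3, 0], 0], [4, [0, -7, 0], 0], [4, [0, -12, 0], 0], [4, [0, -12, 0], 0]]'

```text
time_s: 9.05
ee_pos: [0.6441, 0.088, 0.2131]
eef_rot: [-1.582, -0.002, 1.486]
force: [-0.2, 0.7, 0.0]
grip_width: 0.0399
```

```bash
python3 chk.py .062 scene top; python3 go.py .4836 -.2923 .2 -1.099
python3 - <<'E'
from fit import *
from station import optics
W0=dict(np.load("top0.npz"))
for n in("scene","top"):
    c=optics.camera(n);c["range_z"]=np.median([optics.camera(n)["range_z"] for _ in range(5)],0);W=cloud(c)
    w=W[(c["range_z"]>0)&(np.hypot(W[...,0]-.484,W[...,1]+.29)<.08)]
    print(n,*run(jaw_sdf,w,(.484,-.292,.47)))
E
```

```text
tcp in deck [0.0673 0.063  0.1316] [-0.193   0.6961  0.0058] 9.05 0.03989245312177638
scene 211 w pct [-0.0029 -0.      0.0005  0.0011  0.0081]
   tab 28 0.00022844812198521101
   foot up 45 0.0004575024315288485
   foot down 21 0.0003384371532480675
top 37 w pct [-0.0059 -0.0014 -0.0004  0.0008  0.0018]
   tab 0 
   foot up 0 
   foot down 4 -0.0011120714433331498
shift cm [-39.21   0.44  12.53] turn 2.585 t 9.45 F [ 0.5 -1.2  0.5] g 0.0399 pos [0.6417 0.0878 0.2044] rot [-1.569  0.     1.486]
scene [ 0.48265042 -0.29299858  0.48230914] [0.00059988 0.00074544 0.02683812] 0.0007267595167690464
top [ 0.48332102 -0.29222772  0.48831738] [0.00083769 0.00068673 0.02919254] 0.0013127652328985967
```

>>> jog_arm --targets '[[5, [-39.2, 0, 12.5], 1.4], [5, [-39.2, 0, 12.5], 1.4], [5, [-39.2, 0, 12.5], 1.4], [5, [-39.2, 0, 12.5], 1.4], [5, [-39.2, 0, 12.5], 1.4], [5, [-39.2, 0, 12.5], 1.4], [5, [-39.2, 0, 12.5], 1.4], [5, [-39.2, 0, 12.5], 1.4], [5, [-39.2, 0, 12.5], 1.4], [5, [-39.2, 0, 12.5], 1.4]]'

```text
time_s: 11.05
ee_pos: [0.4831, -0.2943, 0.2056]
eef_rot: [-1.571, -0.0, 0.077]
force: [0.2, 1.0, -0.7]
grip_width: 0.05
```

>>> jog_arm --targets '[[5, [0, 2, 0], 0.15], [5, [0, 4, 0], 0.3], [5, [0, 6, 0], 0.45], [5, [0, 8, 0], 0.6], [5, [0, 8, 0], 0.75], [5, [0, 8, 0], 0.9], [5, [0, 8, 0], 1.05], [5, [0, 8, 0], 1.15], [5, [0, 8, 0], 1.15]]'

```text
time_s: 11.95
ee_pos: [0.4842, -0.2922, 0.1256]
eef_rot: [-1.571, -0.0, -1.066]
force: [-0.2, 0.8, -1.2]
grip_width: 0.0503
```

```bash
python3 go.py .4832 -.2926 .040 -1.089
```

```text
shift cm [-0.02  8.56 -0.11] turn 0.023 t 11.95 F [-0.2  0.8 -1.2] g 0.0503 pos [ 0.4842 -0.2922  0.1256] rot [-1.571 -0.    -1.066]
```

>>> jog_arm --targets '[[5, [0, 4, -0.1], 0.023], [5, [0, 7, -0.1], 0.023], [5, [0, 8.55, -0.1], 0.023], [5, [0, 8.55, -0.1], 0.023], [1, [0, 8.55, -0.1], 0.023], [1, [0, 8.55, -0.1], 0.023], [1, [0, 8.55, -0.1], 0.023], [1, [0, 8.55, -0.1], 0.023], [1, [0, 8.55, -0.1], 0.023]]' --grip_force 20

```text
time_s: 12.85
ee_pos: [0.4835, -0.2928, 0.0407]
eef_rot: [-1.57, -0.001, -1.087]
force: [-1.4, -0.2, 4.8]
grip_width: 0.0177
```

```bash
python3 go.py .6226 .0265 .17 -1.656
```

```text
shift cm [-21.79 -12.93  27.17] turn 0.569 t 12.85 F [-1.4 -0.2  4.8] g 0.0177 pos [ 0.4835 -0.2928  0.0407] rot [-1.570e+00 -1.000e-03 -1.087e+00]
```

>>> jog_arm --targets '[[1, [0, -4, 0], 0], [1, [0, -9, 0], 0], [1, [-21.8, -12.9, 27.2], 0.569], [1, [-21.8, -12.9, 27.2], 0.569], [1, [-21.8, -12.9, 27.2], 0.569], [1, [-21.8, -12.9, 27.2], 0.569], [1, [-21.8, -12.9, 27.2], 0.569], [1, [-21.8, -12.9, 27.2], 0.569], [1, [-21.8, -12.9, 27.2], 0.569], [1, [-21.8, -12.9, 27.2], 0.569]]'

```text
time_s: 13.85
ee_pos: [0.6236, 0.031, 0.1694]
eef_rot: [-1.57, 0.001, -1.653]
force: [0.3, -0.9, -1.6]
grip_width: 0.0179
```

>>> jog_arm --targets '[[1, [0, 1.5, 0], 0], [1, [0, 3.5, 0], 0], [1, [0, 4, 0], 0], [1, [0, 4, 0], 0]]'

```text
time_s: 14.25
ee_pos: [0.6219, 0.0256, 0.1277]
eef_rot: [-1.573, -0.0, -1.657]
force: [-0.5, 0.3, -1.5]
grip_width: 0.0176
```

```bash
python3 go.py .6226 .0265 .094 -1.656
```

```text
shift cm [-0.1   3.37  0.06] turn -0.001 t 14.25 F [-0.5  0.3 -1.5] g 0.0176 pos [0.6219 0.0256 0.1277] rot [-1.573 -0.    -1.657]
```

>>> jog_arm --targets '[[1, [-0.05, 0.5, 0], 0], [1, [-0.05, 0.9, 0], 0], [1, [-0.05, 1.2, 0], 0], [1, [-0.05, 1.6, 0], 0], [1, [-0.05, 2.0, 0], 0], [1, [-0.05, 2.4, 0], 0], [1, [-0.05, 2.8, 0], 0], [1, [-0.05, 3.1, 0], 0], [1, [-0.05, 3.4, 0], 0], [1, [-0.05, 3.4, 0], 0]]'

```text
time_s: 15.25
ee_pos: [0.6227, 0.0271, 0.0949]
eef_rot: [-1.571, -0.0, -1.656]
force: [-1.2, -1.7, 0.5]
grip_width: 0.0175
```

```bash
cat > jf.py <<'E'
from seen import *
from station import ctrl
import sys
np.set_printoptions(precision=4,suppress=True)
v0=float(sys.argv[1]);u0=float(sys.argv[2]);w0=float(sys.argv[3])
o=ctrl.get_obs();print("tcp in deck",deck(np.array(o["ee_pos"]),*Q),o["force"],o["time_s"],o["eef_rot"])
c,d=pts("scene",4)
if w0==0: print(*onDeck(c,d,v0,u0=u0))
def g(p,q): 
    l=loc(p,*q[:3])-[0,0,q[3]]; return np.minimum.reduce([box(l,*b) for b in [B(-.031,.031,.054,.012,0),B(.03,.051,.022,.012,0)]])
w=d[(c["range_z"]>0)&(abs(d[...,1]-v0)<.033)&(d[...,2]>w0+.003)&(d[...,2]<w0+.016)&(abs(d[...,0])<.06)]
print(len(w),run(g,w,(u0,v0,0,w0),.002))
f=w[w[:,2]>w0+.009]
for a in np.arange(-.05,.05,.01):
    k=(f[:,0]>=a)&(f[:,0]<a+.01);print(round(a,3),k.sum(),np.median(f[k,2]).round(4) if k.sum() else "",end="; ")
E
python3 jf.py 0 -.018 0
```

```text
tcp in deck [-0.0058  0.0006  0.0374] [-1.2077 -1.714   0.4826] 15.25 [-1.5708 -0.0002 -1.6562]
437 (array([-0.0183, -0.0004,  0.002 ,  0.0011]), array([0.0004, 0.0005, 0.0158, 0.0003]), np.float64(0.0005006329823432892))
195 (array([-0.0183, -0.0004,  0.0014,  0.001 ]), array([0.0003, 0.0004, 0.0127, 0.0002]), np.float64(0.0004337525218169203))
-0.05 8 0.0138; -0.04 9 0.0134; -0.03 8 0.0132; -0.02 16 0.0128; -0.01 20 0.0128; 0.0 31 0.013; 0.01 31 0.0128; 0.02 14 0.0124; 0.03 12 0.0125; 0.04 0 ;
```

>>> jog_arm --targets '[[1, [0, 0.1, 0], 0], [1, [0, 0.2, 0], 0], [1, [0, 0.2, 0], 0]]'

```text
time_s: 15.75
ee_pos: [0.6229, 0.0273, 0.0942]
eef_rot: [-1.57, 0.0, -1.656]
force: [-7.0, -0.6, 10.6]
grip_width: 0.018
```

```bash
python3 jf.py 0 -.018 0
```

```text
tcp in deck [-0.006   0.0008  0.0367] [-6.9767 -0.5806 10.643 ] 15.75 [-1.57   0.    -1.656]
429 (array([-0.0187,  0.    , -0.0071,  0.0007]), array([0.0004, 0.0006, 0.0169, 0.0003]), np.float64(0.0004774988450546615))
194 (array([-0.0187, -0.0001, -0.0041,  0.0006]), array([0.0003, 0.0004, 0.014 , 0.0002]), np.float64(0.0003935843416755201))
-0.05 8 0.0129; -0.04 11 0.0124; -0.03 7 0.0124; -0.02 17 0.0123; -0.01 21 0.0122; 0.0 35 0.0127; 0.01 28 0.012; 0.02 14 0.0126; 0.03 13 0.0118; 0.04 0 ;
```

>>> jog_arm --targets '[[1, [0, -0.6, -0.35], 0], [1, [0, -1.3, -0.75], 0], [1, [2, -1.5, -0.5], 0], [1, [4, -1.6, -0.3], 0], [1, [6.25, -1.7, -0.06], 0], [1, [6.25, -1.7, -0.06], 0], [1, [6.25, -1.2, 0.2], 0], [1, [6.25, -0.66, 0.54], 0], [1, [6.25, -0.66, 0.54], 0], [1, [6.25, -0.66, 0.54], 0]]'

```text
time_s: 16.95
ee_pos: [0.6227, -0.0348, 0.0992]
eef_rot: [-1.572, 0.0, -1.655]
force: [0.1, -0.7, -2.1]
grip_width: 0.0178
```

```bash
python3 jf.py -.0625 -.0107 .003
```

```text
tcp in deck [ 0.0009 -0.0611  0.0384] [ 0.0906 -0.7105 -2.0725] 16.95 [-1.5715  0.0001 -1.6553]
187 (array([-0.0116, -0.0621, -0.0063,  0.0025]), array([0.0003, 0.0004, 0.0139, 0.0002]), np.float64(0.0003907596926171538))
-0.05 3 0.0146; -0.04 8 0.0144; -0.03 9 0.0143; -0.02 9 0.0145; -0.01 16 0.0143; 0.0 26 0.0143; 0.01 36 0.0144; 0.02 15 0.0146; 0.03 16 0.0142; 0.04 1 0.0143;
```

>>> jog_arm --targets '[[1, [0.05, -0.04, 0.07], 0], [1, [0.05, 0.13, 0.17], 0], [1, [0.05, 0.31, 0.27], 0], [1, [0.05, 0.48, 0.37], 0], [1, [0.05, 0.65, 0.47], 0], [1, [0.05, 0.83, 0.57], 0], [1, [0.05, 0.83, 0.57], 0]]'

```text
time_s: 17.85
ee_pos: [0.6284, -0.0364, 0.091]
eef_rot: [-1.571, 0.0, -1.656]
force: [-0.4, 0.2, -2.5]
grip_width: 0.0174
```

```bash
python3 chk.py -.0625 scene
```

```text
tcp in deck [ 0.0018 -0.0622  0.0284] [-0.4111  0.2319 -2.4917] 17.85 0.017415886984977997
scene 166 w pct [-0.0014  0.0035  0.0043  0.0049  0.008 ]
   tab 26 0.004156887277059188
   foot up 51 0.004312152884705331
   foot down 10 0.003832927950366303
```

>>> jog_arm --targets '[[1, [0, 0.17, 0.1], 0], [1, [0, 0.32, 0.19], 0], [1, [0, 0.43, 0.25], 0], [1, [0, 0.52, 0.3], 0], [1, [0, 0.56, 0.33], 0], [1, [0, 0.56, 0.33], 0]]'

```text
time_s: 18.65
ee_pos: [0.6312, -0.0366, 0.0876]
eef_rot: [-1.572, -0.0, -1.656]
force: [-16.1, 2.1, 20.1]
grip_width: 0.0178
```

```bash
python3 chk.py -.0625 scene
```

```text
tcp in deck [ 0.0025 -0.0622  0.0241] [-16.136    2.1307  20.0881] 18.65 0.01775884187515362
scene 160 w pct [-0.0015  0.      0.0007  0.0013  0.0103]
   tab 25 0.0005868427938070884
   foot up 50 0.0007356527415755712
   foot down 12 0.0006465661944314981
```

>>> jog_arm --targets '[[4, [0, 0, 0], 0], [4, [0, 0, 0], 0], [4, [0, -0.2, 0], 0], [4, [0, -3, 0], 0], [4, [0, -7, 0], 0], [4, [0, -12, 0], 0], [4, [0, -14, -5], 0], [4, [0, -14, -14], 0], [4, [0, -14, -24], 0], [4, [0, -14, -24], 0]]'

```text
time_s: 19.85
ee_pos: [0.434, -0.0198, 0.2254]
eef_rot: [-1.57, -0.0, -1.656]
force: [0.8, 0.0, 1.4]
grip_width: 0.0397
```

```bash
for v in .062 -.0625; do python3 chk.py $v scene top; done
python3 - <<'E'
from station import optics
import cv2,numpy as np
a=optics.camera("scene")["img"];b=optics.camera("top")["img"]
cv2.imwrite("pics/end.png",np.hstack([cv2.resize(a[170:270,190:310],(480,400),interpolation=2),cv2.resize(b[130:200,220:290],(320,320),interpolation=2)[:,:,:] if 0 else cv2.resize(b[120:210,210:300],(320,400),interpolation=2)])[:,:,::-1])
E
```

```text
tcp in deck [-0.0999 -0.0622  0.2423] [0.7509 0.0239 1.4156] 19.85 0.039709966313178684
scene 211 w pct [-0.0031 -0.      0.0006  0.0011  0.008 ]
   tab 32 7.761760113599372e-05
   foot up 44 0.00035939959002719707
   foot down 20 0.0004839506091611698
top 256 w pct [-0.0103 -0.002  -0.0006  0.0006  0.0031]
   tab 35 -0.0006538975802703774
   foot up 54 -0.0014234695285165553
   foot down 38 -8.308171335696165e-05
tcp in deck [-0.0974 -0.0622  0.2408] [ 0.4662 -0.3341  0.167 ] 20.25 0.039828307217510184
scene 184 w pct [-0.0017  0.      0.0006  0.0013  0.0095]
   tab 24 0.00032005040521183685
   foot up 39 0.0005005491895852931
   foot down 16 0.0007040631950140479
top 247 w pct [-0.0065 -0.0014 -0.0003  0.0011  0.0028]
   tab 34 -0.00047792590932611845
   foot up 46 -0.0003461676151629606
   foot down 37 -0.00015262653420651182
```

View pics/end.png

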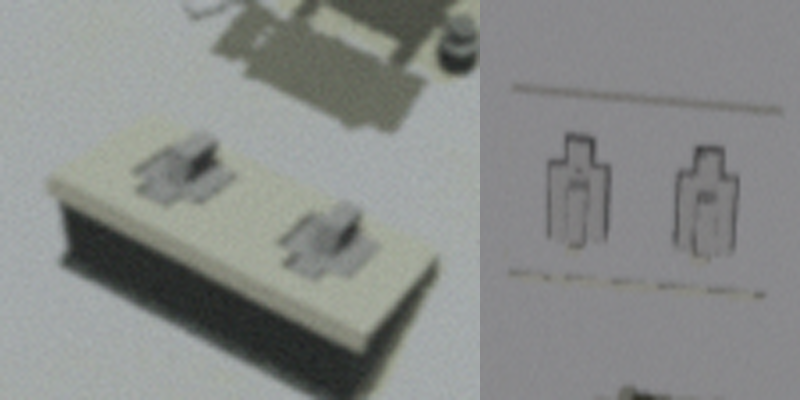

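Both jaws lie flush in their recesses, at (185,165) and (330,240) in the scene crop, web up and tabs uphill in the slots. The gripper is clear.

```bash
python3 -c "
from station import ctrl
print(ctrl.hand_in(), ctrl.get_obs()['time_s'])"
```

```text
the job is handed in; nothing more can be done
the job is handed in; nothing more can be done
```

Both aluminium jaws are in the holder, web up and tab uphill in the slot, and the job is handed in. The jaw from the left of the bench went into the left recess and the one from the right into the right recess. I gripped each by its web, tilted it to the 30° slope by pressing it on the bare deck between the recesses, then inserted it, pressed it home and let go.

- **Flush:** After release, the median foot and tab heights were within 0.7 mm of the deck plane in the scene camera. In the noisier top camera they were within 0.7 mm, except for one reading of −1.4 mm at the uphill part of the left jaw's foot. The final picture showed both jaws seated.
- **Forces:** The highest force reading at the end of any move was about 26 N at the wrist, while pressing in the second jaw.
- **Time and clearance:** The last clock reading before hand-in was about 20 s, with the gripper clear of the holder.
- **Disagreement:** The two cameras placed the holder about 1.7 mm apart sideways. I used the scene camera's relative measurements, and both jaws went in without catching.
- **Not checked:** I did not measure the bystander positions again at the end. No unexpected contact force showed in the readings I took.

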